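# Show how the next piston goes in

### The arm

A 6-joint arm with a two-finger parallel gripper is mounted at the origin on the work surface. World frame = base frame: x ahead of the robot, y to its left, z up, the work surface at z = 0. Lengths are in mm, angles in rad, forces in N, time in s.
With the tool pointing down it reaches from about 350 to 975 mm from the base axis. Payload 7.1 kg.
Tool frame: the origin (TCP) lies at the centre of the arm's flange, where the gripper is bolted on; the fingertips stand 182 mm ahead of it and the grasp point (between the pads) lies 163 mm ahead of it; z points along the fingers, y is the line along which they close (so a half turn about z gives the same grasp; the last joint's range is limited). The gripper opens to 88 mm and grips with 3 to 60 N. Pads are 20 mm wide; open, the fingers measure 115 mm over their backs; the gripper's body (75 mm by 178 mm) begins 61 mm behind the grasp point.
Start: joints at [1.265, 0.423, 1.63, -0, 1.089, -0.019], TCP at [176.771, 599.465, 404.675] pointing down, gripper open.
Joint ranges: [-3, 3], [-0.9, 2.11], [0.09, 2.58], [-1.31, 4.45], [0.11, 2.69], [-2.54, 2.54]. Speed limits (rad/s): [2.39, 2.39, 3.01, 3.14, 3.14, 3.14].

### API

Orientations are given as a rotation vector (axis times angle).
In Python, from workcell import readout, get_image, ctrl gives the robot as it stands.
- The arm moves only by the tool step_arm, never from a script. Its argument "targets" is a list that holds one entry, the list of rows, each a list of 7 numbers: the shift along the world's x, y, z as a fraction of full scale, then the turn, a rotation vector about the world's x, y, z as a fraction of full scale, then the opening, from 0 (shut) to 1 (fully open). In form: [[[dx, dy, dz, wx, wy, wz, claw], ...]]. A call has exactly 5 rows; each row shifts and turns the commanded pose from where the row before left it; what a row does not reach is not made up. Full scale, the value 1, is 0.05 m for a shift and 4 degrees for a turn. A row lasts 1/8 s, in which the tool goes at most 62.5 mm and 10.7 degrees, less where a joint would pass 70% of its speed; a pose out of reach is approached as far as the arm can. A call with a number of a shift or a turn outside -1 to 1 is refused whole. A call with a gripper value outside its range is refused whole. The fingers move at their own pace and stop on an object; the grip force is fixed at half the most. Time passes only in rows, so rows that do not move let the fingers close, or fill a call up. It gives the time, the measured TCP pose, the force, the opening and the grip force at its end, in the units of the state.
- readout.get_obs(): the state, without advancing time (a new reading comes with each control period).
- get_image(name): name is "scene" or "top"; returns a dict with "pixels" (420x560x3 uint8, red, green, blue), "intrinsics" (3x3 intrinsics, pixels), "extrinsics" (4x4, takes a point from world to camera coordinates). Camera axes: x right, y down, z forward; pixel columns grow to the right and rows downward; lengths in mm; the calibration is good to about 2 mm. A picture is of the moment at which its call begins. There is no depth.
- ctrl.close_job(): hands the job in; it is judged then, once.
The state is a dict: "t": time; "qpos": joint angles; "qvel": joint speeds; "joint_torque": joint torques, N m; "ee_pos": TCP position; "orientation": TCP orientation; "ft_force": force on the tool from outside, world axes, zero at the start; "moment": the same for the moment, N m; "width": finger opening in mm; "grasp_force": force on a finger pad.
Only numpy, scipy, OpenCV 4.12 (cv2) and the standard library are available. Lean on these libraries where they do the work, as an engineer would, in place of code of your own. Each camera call takes 0.05 s, during which the arm holds its last target. There are 200 camera calls.

### The job

Show your workmate how the last piston is fitted by pointing down with the fingertips, in this order: at the loose piston on the mat, at the blue ring-compressor sleeve, then at the one empty bore of the engine block. At each, hold the fingertips 2 to 3 cm above the middle of it for two seconds, lift clear in between, and come down over none of the other parts or the filled bores. Only point: touch nothing at all, and finish with the hand raised well away (more than 10 cm) from all three.

Things in the scene. Friction and masses are not known exactly. Their poses are not given: they have to be found in the camera images.
- piston_crown (a point): centre of the flat crown (top face) of the loose piston: an upright bright aluminium cylinder 64 mm across and 58 mm tall with three dark ring lines near its top, standing on the mat; z up. It may stand at any of the mat's four places
- sleeve_mouth (a point): centre of the open top of the ring-compressor sleeve: an upright blue tube, 80 mm outside, 72 mm inside, 75 mm tall, with a steel clamp on its side reaching 54 mm from the axis, standing on the mat; z up
- bore_mouth (a point): centre of the mouth of the one empty bore, level with the top face of the block (140 mm above the bench): a round hole 66 mm across and 70 mm deep, dark inside; z up. It may be any of the three bores
- filled_a_top (a point): centre of the mouth of a filled bore, at the level of the block's top face: a bright piston crown fills it 8 mm below that level; not to be pointed at
- filled_b_top (a point): the same for the other filled bore
- filter_top (a point): centre of the top of the orange oil filter, an upright canister 76 mm across and 85 mm tall on the mat; not to be pointed at
- gear_top (a point): centre of the top of the hub of the dark steel gear wheel, 91 mm across, lying flat on the mat, hub top 28 mm above its underside; not to be pointed at
- block: engine block fixed on the bench, aluminium on a grey foot, 110 (x) by 262 (y) by 140 mm tall, foot 130 mm wide; origin at the centre of its underside; its three bores lie 82 mm apart along its own y axis, the middle one at its centre
- mat: black rubber mat 260 by 260 by 3 mm, fixed on the bench, origin at the centre of its underside; the piston, sleeve, filter and gear stand on it in a two by two pattern about 140 mm apart. Elsewhere on the bench lie a hammer, wrench, screwdriver, mug and jar, all under 100 mm tall, and further out a red vise (to the right) and a radio (to the left) up to 190 mm tall and a low row of bins at the far edge
There are look-alikes about, which are no part of the job. What is shaped like the part that bears sleeve_mouth but green or turquoise is not meant.

How it is judged:
By the outcome, as a careful person would: the job done as asked, in the order asked, and still so for the second after the job is handed in, with the robot touching nothing.
It also fails if it takes over 58 s, if anything falls off the work surface, if the arm or the gripper's body presses on something with over 40 N, if the wrist force passes 120 N, or if a joint passes its speed limit or range.

## Working session

There is one attempt and no reset: what is moved stays moved. The work goes in short steps, Python scripts to look and compute and a tool call to move; the robot and the scene stay as the last step left them, time stands still between calls to the robot, and variables do not carry over. Pictures are saved under pics/ and viewed, at most 10 in all, crops included, and the job is handed in when it is done.

Besides the shell and the picture viewer there is one more tool, called after ">>>" by a JSON object that holds its "op" and its "data", one argument or row to a line. step_arm: Moves the arm, as the interface text tells. Shift numbers are shares of 0.05 m and turn numbers shares of 4 degrees, none past 1 either way. Its arguments: {"type":"object","properties":{"targets":{"type":"array"}},"required":["targets"]}

```bash
mkdir -p pics; cat > h.py <<'E'
import numpy as np,cv2
from workcell import readout,get_image,ctrl
def grab(n,f):
    d=get_image(n); cv2.imwrite('pics/'+f,d['pixels'][:,:,::-1]); np.savez('pics/'+f+'.npz',**d); return d
def ray(d,u,v,z):
    K=np.array(d['intrinsics']);E=np.array(d['extrinsics']);R=E[:3,:3];c=-R.T@E[:3,3]
    r=R.T@np.linalg.inv(K)@[u,v,1]; return c+r*(z-c[2])/r[2]
def proj(d,p):
    K=np.array(d['intrinsics']);E=np.array(d['extrinsics']);q=K@(E[:3,:3]@p+E[:3,3]);return q[:2]/q[2]
E
python3 -c "
from h import *
for n in('top','scene'):
    d=grab(n,n+'0.png');E=np.array(d['extrinsics']);print(n,-E[:3,:3].T@E[:3,3],E[:3,:3].round(2).tolist(),d['intrinsics'])
print(readout.get_obs())"
```

```text
top [ 359.23224543    8.61370738 1181.87801607] [[0.04, -1.0, -0.0], [-0.97, -0.04, -0.22], [0.22, 0.01, -0.98]] [[425.31238318   0.         276.0806771 ]
 [  0.         425.31238318 214.98391993]
 [  0.           0.           1.        ]]
scene [1299.96941349  415.40334391  716.91449649] [[-0.5, 0.87, 0.02], [0.51, 0.31, -0.81], [-0.71, -0.39, -0.59]] [[514.94817907   0.         277.92780087]
 [  0.         514.94817907 214.49734079]
 [  0.           0.           1.        ]]
{'t': 0.1, 'qpos': array([ 1.26502020e+00,  4.23742553e-01,  1.63058302e+00,  5.43745997e-06,
        1.08858561e+00, -1.90493402e-02]), 'qvel': array([-0.00098219, -0.00246459, -0.00039422,  0.00027494,  0.00229437,
        0.00078599]), 'joint_torque': array([ 3.95701682e-04, -5.45614851e+01, -2.74325269e+01,  6.45617838e-02,
        1.88112224e-02, -1.15993495e-05]), 'ee_pos': array([176.69038589, 599.25235489, 404.00492453]), 'orientation': array([-4.48820848e-01, -3.10914629e+00,  2.04251946e-03]), 'ft_force': array([ 0.11479419,  0.83075406, -0.12804574]), 'moment': array([-0.01497208,  0.00237824, -0.00107072]), 'grasp_force': 0.0, 'width': 88.04645833506041}
```

View pics/top0.png

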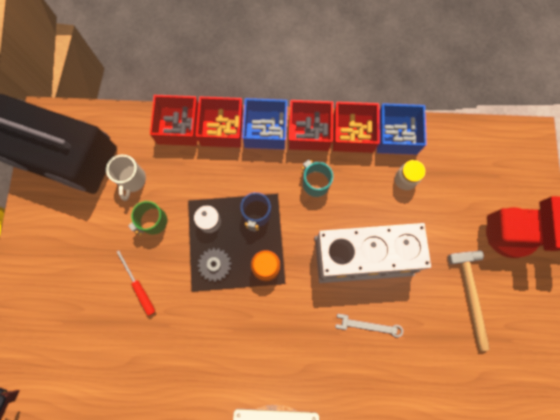

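View pics/scene0.png

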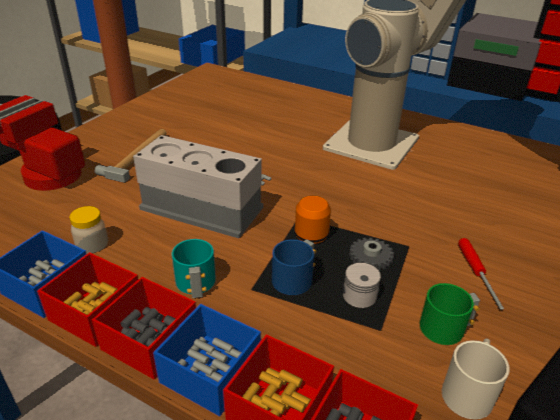

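Top view: loose piston at (206,218), blue sleeve at (256,207), empty bore at (342,251). Filled bores are at (375,250) and (407,247).

Look-alikes:
- Sleeve: green sleeve (148,216), turquoise sleeve (317,178), mug (122,172) and blue bins (265,122). I choose the dark blue one on the mat, (256,207).
- Piston: filled crowns (375,250) and (407,247), and the jar (412,173). I choose the one on the mat, (206,218).
- Bore: only the dark one at (342,251) is empty.

```bash
cat > m.py <<'E'
from h import *
def L(n): return dict(np.load('pics/'+n))
T=L('top0.png.npz');S=L('scene0.png.npz')
def blob(d,m,u,v,r):
    mm=np.zeros_like(m);mm[v-r:v+r,u-r:u+r]=m[v-r:v+r,u-r:u+r]
    cs,_=cv2.findContours(mm,0,1)
    return cv2.convexHull(max(cs,key=cv2.contourArea))
def masks(d):
    h=cv2.cvtColor(d['pixels'],cv2.COLOR_RGB2HSV).astype(int);H,s,V=h[...,0],h[...,1],h[...,2]
    return [((s<60)&(V>110)).astype(np.uint8),((H>100)&(H<130)&(s>90)&(V>35)).astype(np.uint8),(V<80).astype(np.uint8)]
vis=cv2.resize(T['pixels'][170:300,170:440,::-1],None,fx=2.9,fy=2.9,interpolation=2).copy()
for n,i,(u,v),z,r,rad in(('piston',0,(206,218),61,24,32),('sleeve',1,(256,209),78,22,40),('bore',2,(342,251),140,16,33)):
    c=blob(T,masks(T)[i],u,v,r);e=cv2.fitEllipse(c)
    p=ray(T,*e[0],z);print(n,np.round(e[0],1),np.round(e[1],1),p.round(1),'scene px',proj(S,p).round(1))
    k=[proj(T,p+[rad*np.cos(a),rad*np.sin(a),0]) for a in np.linspace(0,6.28,60)]
    cv2.polylines(vis,[((np.array(k)-[170,170]+.5)*2.9).astype(int)],1,(0,255,0),1)
vs=cv2.resize(S['pixels'][120:320,120:420,::-1],None,fx=2.6,fy=2.6)
cv2.imwrite('pics/v1.png',vis)
E
python3 m.py
```

```text
piston [206.1 217.3] [24.9 25.3] [596.  211.1  61. ] scene px [363.  272.9]Traceback (most recent call last):
  File "m.py", line 13, in <module>
    c=blob(T,masks(T)[i],u,v,r);e=cv2.fitEllipse(c)
                                  ~~~~~~~~~~~~~~^^^
cv2.error: OpenCV(4.12.0) /io/opencv/modules/imgproc/src/shapedescr.cpp:361: error: (-201:Incorrect size of input array) There should be at least 5 points to fit the ellipse in function 'fitEllipseNoDirect'
```

```bash
sed -i 's/((H>100)&(H<130)&(s>90)&(V>35))/((d["pixels"][...,2].astype(int)-d["pixels"][...,0])>12)/' m.py
sed -i 's/^    cs,_=/    mm=cv2.morphologyEx(mm,3,np.ones((3,3),np.uint8))\n    cs,_=/' m.py; python3 m.py; python3 -c "
from m import *
print(T['pixels'][190:232:3,256].tolist())"|tail -1
```

```text
piston [206.1 217.3] [24.9 25.3] [596.  211.1  61. ] scene px [363.  272.9]
sleeve [255.2 207.4] [27.8 31. ] [624.9  79.3  78. ] scene px [294.1 250.9]
sleeve [255.2 207.4] [27.8 31. ] [624.9  79.3  78. ] scene px [294.1 250.9]Traceback (most recent call last):
  File "m.py", line 14, in <module>
    c=blob(T,masks(T)[i],u,v,r);e=cv2.fitEllipse(c)
  File "m.py", line 8, in blob
    return cv2.convexHull(max(cs,key=cv2.contourArea))
                          ~~~^^^^^^^^^^^^^^^^^^^^^^^^
ValueError: max() iterable argument is empty
Traceback (most recent call last):
  File "m.py", line 14, in <module>
    c=blob(T,masks(T)[i],u,v,r);e=cv2.fitEllipse(c)
  File "m.py", line 8, in blob
    return cv2.convexHull(max(cs,key=cv2.contourArea))
                          ~~~^^^^^^^^^^^^^^^^^^^^^^^^
ValueError: max() iterable argument is empty
```

```bash
sed -i 's/V<80/V<130/' m.py; python3 m.py; python3 -c "
from m import *
print(T['pixels'][251,322:362:3].tolist(),T['pixels'][192:226:3,256].tolist())"|tail -1
```

```text
piston [206.1 217.3] [24.9 25.3] [596.  211.1  61. ] scene px [363.  272.9]
sleeve [255.2 207.4] [27.8 31. ] [624.9  79.3  78. ] scene px [294.1 250.9]
bore [341.3 251.2] [23.4 24.1] [ 508.2 -142.5  140. ] scene px [230.8 164.9]
[[239, 221, 202], [251, 240, 227], [206, 180, 163], [83, 59, 49], [82, 59, 49], [83, 60, 50], [85, 62, 52], [84, 61, 51], [84, 62, 52], [89, 67, 58], [94, 73, 64], [223, 198, 180], [250, 239, 226], [249, 237, 224]] [[175, 118, 109], [66, 56, 70], [64, 52, 62], [64, 45, 40], [66, 43, 34], [65, 42, 33], [64, 42, 34], [65, 43, 34], [71, 52, 43], [74, 73, 92], [95, 88, 92], [192, 138, 74]]
```

View pics/v1.png

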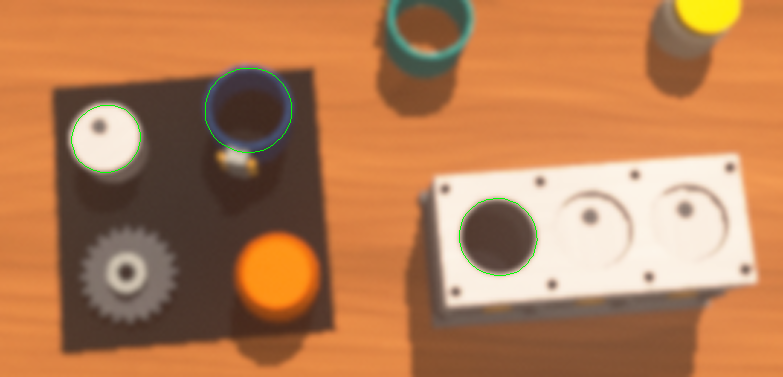

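The picture shows all three circles lying on their rims (crop: piston (106,137), sleeve (248,110), bore (498,236)), and the scene view agrees. Next is the transit to above the piston with the fingers nearly shut.

>>> {"op": "step_arm", "data": {
  "targets": [
    [[0.56,-0.52,0,0,0,0,0.1],[0.56,-0.52,0,0,0,0,0.1],[0.56,-0.52,0,0,0,0,0.1],[0.56,-0.52,0,0,0,0,0.1],[0.56,-0.52,0,0,0,0,0.1]]
  ]
}}

```text
t: 0.72
ee_pos: [317.5, 468.4, 404.4]
orientation: [-0.449, -3.109, 0.001]
ft_force: [0.2, 0.5, -0.6]
width: 41.5
grasp_force: 0.0
```

>>> {"op": "step_arm", "data": {
  "targets": [
    [[0.56,-0.52,0,0,0,0,0.1],[0.56,-0.52,0,0,0,0,0.1],[0.56,-0.52,0,0,0,0,0.1],[0.56,-0.52,0,0,0,0,0.1],[0.56,-0.52,0,0,0,0,0.1]]
  ]
}}

```text
t: 1.35
ee_pos: [457.5, 338.4, 404.4]
orientation: [-0.449, -3.109, 0.001]
ft_force: [-1.0, -0.4, -0.2]
width: 8.7
grasp_force: 0.0
```

>>> {"op": "step_arm", "data": {
  "targets": [
    [[0.56,-0.52,0,0,0,0,0.1],[0.56,-0.52,0,0,0,0,0.1],[0.56,-0.52,0,0,0,0,0.1],[0.56,-0.52,0,0,0,0,0.1],[0.56,-0.52,0,0,0,0,0.1]]
  ]
}}

```text
t: 1.98
ee_pos: [597.5, 208.5, 404.3]
orientation: [-0.449, -3.109, 0.0]
ft_force: [0.5, 1.3, 0.1]
width: 8.5
grasp_force: 0.0
```

>>> {"op": "step_arm", "data": {
  "targets": [
    [[0,0,0,0,0,0,0.1],[0,0,0,0,0,0,0.1],[0,0,0,0,0,0,0.1],[0,0,0,0,0,0,0.1],[0,0,0,0,0,0,0.1]]
  ]
}}

```text
t: 2.6
ee_pos: [596.4, 210.0, 404.8]
orientation: [0.448, 3.109, 0.0]
ft_force: [0.2, 0.2, 0.3]
width: 8.7
grasp_force: 0.0
```

>>> {"op": "step_arm", "data": {
  "targets": [
    [[0,0,-0.55,0,0,0,0.1],[0,0.02,-0.55,0,0,0,0.1],[0,0,-0.55,0,0,0,0.1],[0,0,-0.55,0,0,0,0.1],[0,0,-0.55,0,0,0,0.1]]
  ]
}}

```text
t: 3.22
ee_pos: [596.7, 210.7, 266.4]
orientation: [0.448, 3.109, 0.0]
ft_force: [0.4, -0.1, -0.3]
width: 8.9
grasp_force: 0.0
```

```bash
python3 -c "
from h import *
d=grab('scene','s1.png');t=grab('top','t1.png')
print(proj(d,np.array([596,211,61])),proj(d,np.array([596,211,86])),readout.get_obs()['ee_pos'])
a=cv2.resize(d['pixels'][190:330,290:430],None,fx=2.8,fy=2.8);b=cv2.resize(t['pixels'][150:290,140:280],None,fx=2.8,fy=2.8)
cv2.imwrite('pics/c1.png',np.hstack([a,b])[:,:,::-1])"
```

```text
[362.94280915 272.90054819] [364.54191429 262.88943088] [595.5228456  210.26926752 264.37059094]
```

View pics/c1.png

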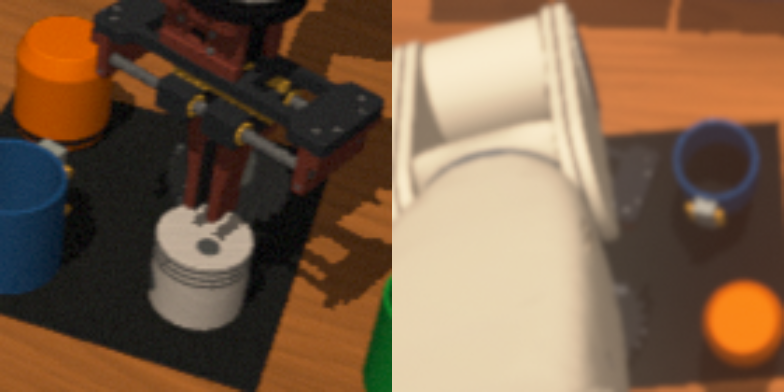

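The picture shows the tips at crop (204,212), centred over the crown at (204,237), a little low in the band. I'll raise them 3 mm and hold.

>>> {"op": "step_arm", "data": {
  "targets": [
    [[0,0,0.06,0,0,0,0.1],[0,0,0,0,0,0,0.1],[0,0,0,0,0,0,0.1],[0,0,0,0,0,0,0.1],[0,0,0,0,0,0,0.1]]
  ]
}}

```text
t: 3.95
ee_pos: [596.8, 210.5, 270.4]
orientation: [0.449, 3.109, 0.0]
ft_force: [-1.0, 0.5, 0.0]
width: 9.0
grasp_force: 0.0
```

>>> {"op": "step_arm", "data": {
  "targets": [
    [[0,0,0,0,0,0,0.1],[0,0,0,0,0,0,0.1],[0,0,0,0,0,0,0.1],[0,0,0,0,0,0,0.1],[0,0,0,0,0,0,0.1]]
  ]
}}

```text
t: 4.58
ee_pos: [596.8, 210.4, 270.2]
orientation: [-0.449, -3.109, 0.0]
ft_force: [-1.1, -0.5, 0.9]
width: 8.9
grasp_force: 0.0
```

>>> {"op": "step_arm", "data": {
  "targets": [
    [[0,0,-0.04,0,0,0,0.1],[0,0,0,0,0,0,0.1],[0,0,0,0,0,0,0.1],[0,0,0,0,0,0,0.1],[0,0,0,0,0,0,0.1]]
  ]
}}

```text
t: 5.2
ee_pos: [596.8, 210.5, 268.2]
orientation: [0.449, 3.109, 0.0]
ft_force: [-0.5, 0.1, 0.2]
width: 8.7
grasp_force: 0.0
```

>>> {"op": "step_arm", "data": {
  "targets": [
    [[0,0,0,0,0,0,0.1],[0,0,0,0,0,0,0.1],[0,0,0,0,0,0,0.1],[0,0,0,0,0,0,0.1],[0,0,0,0,0,0,0.1]]
  ]
}}

```text
t: 5.82
ee_pos: [596.8, 210.5, 268.2]
orientation: [0.449, 3.109, -0.0]
ft_force: [0.1, 0.2, 0.2]
width: 9.1
grasp_force: 0.0
```

>>> {"op": "step_arm", "data": {
  "targets": [
    [[0,0,0,0,0,0,0.1],[0,0,0,0,0,0,0.1],[0,0,0,0,0,0,0.1],[0,0,0,0,0,0,0.1],[0,0,0,0,0,0,0.1]]
  ]
}}

```text
t: 6.45
ee_pos: [596.8, 210.5, 268.2]
orientation: [0.449, 3.109, 0.0]
ft_force: [0.2, 0.9, 0.3]
width: 8.7
grasp_force: 0.0
```

>>> {"op": "step_arm", "data": {
  "targets": [
    [[0,0,0,0,0,0,0.1],[0,0,0,0,0,0,0.1],[0,0,0,0,0,0,0.1],[0,0,0,0,0,0,0.1],[0,0,0,0,0,0,0.1]]
  ]
}}

```text
t: 7.08
ee_pos: [596.8, 210.5, 268.2]
orientation: [0.449, 3.109, 0.0]
ft_force: [0.2, 0.0, -0.5]
width: 9.0
grasp_force: 0.0
```

>>> {"op": "step_arm", "data": {
  "targets": [
    [[0,0,0,0,0,0,0.1],[0,0,0,0,0,0,0.1],[0,0,0,0,0,0,0.1],[0,0,0,0,0,0,0.1],[0,0,0,0,0,0,0.1]]
  ]
}}

```text
t: 7.7
ee_pos: [596.8, 210.5, 268.2]
orientation: [-0.449, -3.109, 0.0]
ft_force: [1.0, 0.5, 0.6]
width: 8.6
grasp_force: 0.0
```

>>> {"op": "step_arm", "data": {
  "targets": [
    [[0,0,0.55,0,0,0,0.1],[0,0,0.55,0,0,0,0.1],[0,0,0.55,0,0,0,0.1],[0,0,0.55,0,0,0,0.1],[0,0,0.55,0,0,0,0.1]]
  ]
}}

```text
t: 8.32
ee_pos: [596.6, 210.4, 406.6]
orientation: [-0.449, -3.109, 0.0]
ft_force: [0.6, -1.1, 1.1]
width: 8.9
grasp_force: 0.0
```

>>> {"op": "step_arm", "data": {
  "targets": [
    [[0.11,-0.53,0,0,0,0,0.1],[0.11,-0.53,0,0,0,0,0.1],[0.11,-0.53,0,0,0,0,0.1],[0.11,-0.53,0,0,0,0,0.1],[0.11,-0.52,0,0,0,0,0.1]]
  ]
}}

```text
t: 8.95
ee_pos: [624.3, 77.6, 405.7]
orientation: [-0.449, -3.109, 0.0]
ft_force: [0.6, -0.0, 0.3]
width: 8.8
grasp_force: 0.0
```

>>> {"op": "step_arm", "data": {
  "targets": [
    [[0,0,0,0,0,0,0.1],[0,0,0,0,0,0,0.1],[0,0,-0.5,0,0,0,0.1],[0,0,-0.5,0,0,0,0.1],[0,0,-0.5,0,0,0,0.1]]
  ]
}}

```text
t: 9.57
ee_pos: [624.0, 79.7, 330.1]
orientation: [0.447, 3.109, 0.0]
ft_force: [-0.3, -0.9, -0.2]
width: 8.5
grasp_force: 0.0
```

>>> {"op": "step_arm", "data": {
  "targets": [
    [[0,0,-0.5,0,0,0,0.1],[0,0,-0.4,0,0,0,0.1],[0,0,0,0,0,0,0.1],[0,0,0,0,0,0,0.1],[0,0,0,0,0,0,0.1]]
  ]
}}

```text
t: 10.2
ee_pos: [624.7, 78.6, 286.8]
orientation: [0.449, 3.107, 0.001]
ft_force: [-0.4, -0.2, 0.3]
width: 9.1
grasp_force: 0.0
```

```bash
python3 -c "
from h import *
d=grab('scene','s2.png')
print(proj(d,np.array([624.9,79.3,78]))-[224,180],proj(d,np.array([624.9,79.3,103]))-[224,180],readout.get_obs()['ee_pos'])
a=cv2.resize(d['pixels'][180:320,224:424],None,fx=4,fy=4)
cv2.imwrite('pics/c2.png',a[:,:,::-1])"
```

```text
[70.10580603 70.91108889] [70.62076897 60.78061114] [624.63105319  78.50386234 286.7236699 ]
```

View pics/c2.png

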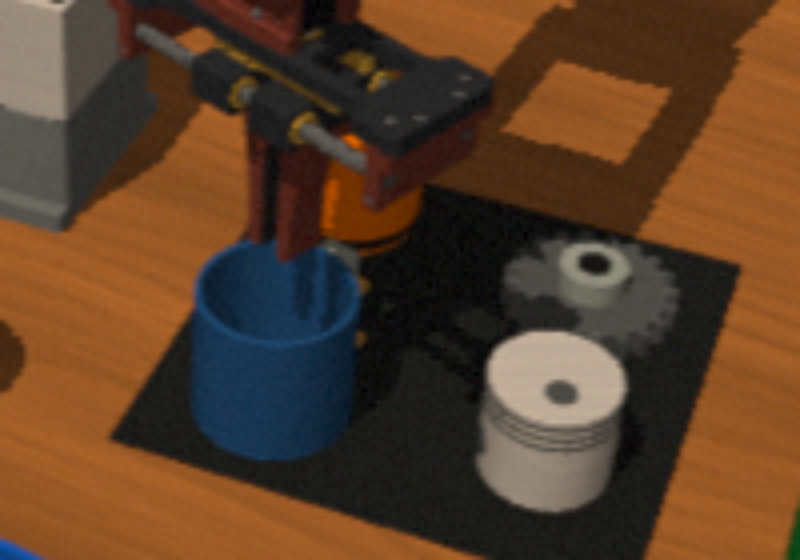

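The tips (275,250) stand over the mouth, seen at about (277,293) against a predicted (280,284). I'll check that against the arm-free scene picture with an overlay.

```bash
cat > o.py <<'E'
from h import *
S=dict(np.load('pics/scene0.png.npz'))
v=cv2.resize(S['pixels'][130:310,200:400,::-1],None,fx=3.3,fy=3.3,interpolation=2).copy()
def circ(p,r,c):
    k=[proj(S,np.array(p)+[r*np.cos(a),r*np.sin(a),0]) for a in np.linspace(0,6.28,60)]
    cv2.polylines(v,[((np.array(k)-[200,130]+.5)*3.3).round().astype(int)],1,c,1)
g=(0,255,0)
circ((596,211.1,61),32,g);circ((624.9,79.3,78),40,g);circ((624.9,79.3,3),40,g);circ((508.2,-142.5,140),33,g)
cv2.imwrite('pics/o.png',v)
E
python3 o.py
```

```text
(no output)
```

View pics/o.png

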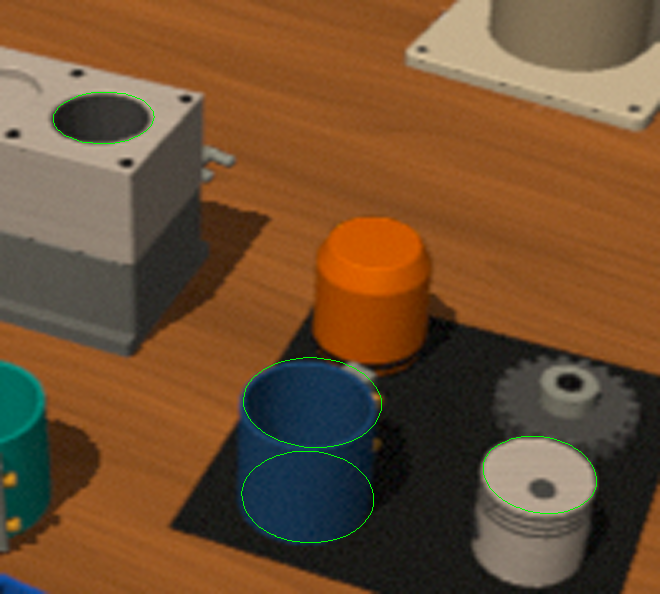

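The overlay circles lie on the bore (102,118), sleeve (310,403) and piston (538,475) rims to about 2 mm. That is good enough, so I hold at the sleeve, then lift and go to the bore.

>>> {"op": "step_arm", "data": {
  "targets": [
    [[0.02,0,-0.03,0,0,0,0.1],[0,0,0,0,0,0,0.1],[0,0,0,0,0,0,0.1],[0,0,0,0,0,0,0.1],[0,0,0,0,0,0,0.1]]
  ]
}}

```text
t: 10.88
ee_pos: [625.3, 78.5, 284.2]
orientation: [-0.449, -3.109, 0.0]
ft_force: [0.3, 0.1, 0.8]
width: 9.0
grasp_force: 0.0
```

>>> {"op": "step_arm", "data": {
  "targets": [
    [[0,0,0,0,0,0,0.1],[0,0,0,0,0,0,0.1],[0,0,0,0,0,0,0.1],[0,0,0,0,0,0,0.1],[0,0,0,0,0,0,0.1]]
  ]
}}

```text
t: 11.5
ee_pos: [625.3, 78.5, 284.2]
orientation: [-0.449, -3.109, 0.0]
ft_force: [0.1, 0.3, 1.1]
width: 8.9
grasp_force: 0.0
```

>>> {"op": "step_arm", "data": {
  "targets": [
    [[0,0,0,0,0,0,0.1],[0,0,0,0,0,0,0.1],[0,0,0,0,0,0,0.1],[0,0,0,0,0,0,0.1],[0,0,0,0,0,0,0.1]]
  ]
}}

```text
t: 12.12
ee_pos: [625.3, 78.5, 284.2]
orientation: [0.449, 3.109, 0.0]
ft_force: [0.1, -0.6, 0.0]
width: 8.7
grasp_force: 0.0
```

>>> {"op": "step_arm", "data": {
  "targets": [
    [[0,0,0,0,0,0,0.1],[0,0,0,0,0,0,0.1],[0,0,0,0,0,0,0.1],[0,0,0,0,0,0,0.1],[0,0,0,0,0,0,0.1]]
  ]
}}

```text
t: 12.75
ee_pos: [625.3, 78.5, 284.2]
orientation: [-0.449, -3.109, 0.0]
ft_force: [0.8, -0.5, -0.6]
width: 8.7
grasp_force: 0.0
```

>>> {"op": "step_arm", "data": {
  "targets": [
    [[0,0,0,0,0,0,0.1],[0,0,0,0,0,0,0.1],[0,0,0,0,0,0,0.1],[0,0,0,0,0,0,0.1],[0,0,0,0,0,0,0.1]]
  ]
}}

```text
t: 13.38
ee_pos: [625.3, 78.5, 284.2]
orientation: [0.449, 3.109, -0.0]
ft_force: [0.6, 0.5, 0.4]
width: 8.9
grasp_force: 0.0
```

>>> {"op": "step_arm", "data": {
  "targets": [
    [[0,0,0.6,0,0,0,0.1],[0,0,0.6,0,0,0,0.1],[0,0,0.6,0,0,0,0.1],[0,0,0.6,0,0,0,0.1],[0,0,0.6,0,0,0,0.1]]
  ]
}}

```text
t: 14.0
ee_pos: [625.1, 78.4, 435.2]
orientation: [-0.449, -3.109, 0.0]
ft_force: [-0.8, 0.0, -0.6]
width: 8.9
grasp_force: 0.0
```

>>> {"op": "step_arm", "data": {
  "targets": [
    [[0,0,0,0,0,0,0.1],[0,0,0,0,0,0,0.1],[0,0,0,0,0,0,0.1],[0,0,0,0,0,0,0.1],[0,0,0,0,0,0,0.1]]
  ]
}}

```text
t: 14.62
ee_pos: [625.3, 78.5, 433.6]
orientation: [-0.449, -3.108, 0.0]
ft_force: [-0.7, 0.0, 0.4]
width: 8.6
grasp_force: 0.0
```

>>> {"op": "step_arm", "data": {
  "targets": [
    [[-0.24,-0.44,0,0,0,0,0.1],[-0.24,-0.44,0,0,0,0,0.1],[-0.24,-0.44,0,0,0,0,0.1],[-0.24,-0.44,0,0,0,0,0.1],[-0.24,-0.44,0,0,0,0,0.1]]
  ]
}}

```text
t: 15.25
ee_pos: [564.0, -33.5, 434.4]
orientation: [0.45, 3.109, -0.0]
ft_force: [0.5, -0.1, 0.8]
width: 8.7
grasp_force: 0.0
```

>>> {"op": "step_arm", "data": {
  "targets": [
    [[-0.23,-0.44,0,0,0,0,0.1],[-0.23,-0.44,0,0,0,0,0.1],[-0.23,-0.44,0,0,0,0,0.1],[-0.23,-0.44,0,0,0,0,0.1],[-0.22,-0.46,0,0,0,0,0.1]]
  ]
}}

```text
t: 15.88
ee_pos: [506.8, -144.2, 434.4]
orientation: [0.45, 3.109, -0.0]
ft_force: [0.2, -0.5, 0.1]
width: 9.0
grasp_force: 0.0
```

>>> {"op": "step_arm", "data": {
  "targets": [
    [[0,0,0,0,0,0,0.1],[0,0,0,0,0,0,0.1],[0,0,-0.4,0,0,0,0.1],[0,0,-0.4,0,0,0,0.1],[0,0,-0.4,0,0,0,0.1]]
  ]
}}

```text
t: 16.5
ee_pos: [508.5, -141.9, 373.7]
orientation: [0.447, 3.109, 0.0]
ft_force: [-0.2, 0.1, 0.2]
width: 8.7
grasp_force: 0.0
```

>>> {"op": "step_arm", "data": {
  "targets": [
    [[0,0,-0.4,0,0,0,0.1],[0,0,-0.12,0,0,0,0.1],[0,0,0,0,0,0,0.1],[0,0,0,0,0,0,0.1],[0,0,0,0,0,0,0.1]]
  ]
}}

```text
t: 17.12
ee_pos: [508.5, -142.6, 348.9]
orientation: [0.449, 3.108, -0.0]
ft_force: [-0.2, 0.2, 0.0]
width: 8.9
grasp_force: 0.0
```

```bash
python3 -c "
from h import *
d=grab('scene','s3.png')
print((proj(d,np.array([508.2,-142.5,140]))-[160,90])*4,readout.get_obs()['ee_pos'])
a=cv2.resize(d['pixels'][90:230,130:330],None,fx=4,fy=4)
cv2.imwrite('pics/c3.png',a[:,:,::-1])"
```

```text
[283.31441612 299.48138197] [ 508.43207243 -142.55687104  348.78948556]
```

View pics/c3.png

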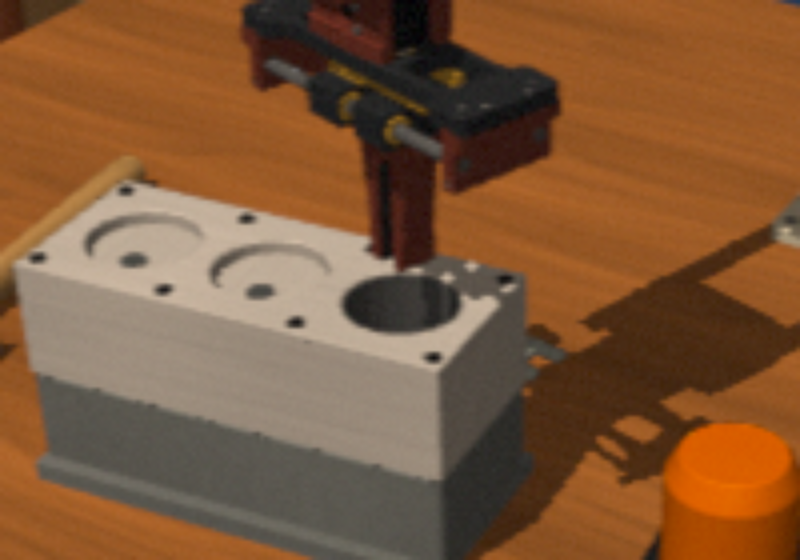

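The tips at (400,262) stand clear above the empty bore, centred at (401,303); the filled ones are at (145,240) and (270,270). I hold, then lift and draw back toward the base.

>>> {"op": "step_arm", "data": {
  "targets": [
    [[0,0,-0.02,0,0,0,0.1],[0,0,0,0,0,0,0.1],[0,0,0,0,0,0,0.1],[0,0,0,0,0,0,0.1],[0,0,0,0,0,0,0.1]]
  ]
}}

```text
t: 17.8
ee_pos: [508.3, -142.5, 347.1]
orientation: [-0.449, -3.109, 0.0]
ft_force: [0.1, -0.7, -1.4]
width: 8.8
grasp_force: 0.0
```

>>> {"op": "step_arm", "data": {
  "targets": [
    [[0,0,0,0,0,0,0.1],[0,0,0,0,0,0,0.1],[0,0,0,0,0,0,0.1],[0,0,0,0,0,0,0.1],[0,0,0,0,0,0,0.1]]
  ]
}}

```text
t: 18.42
ee_pos: [508.3, -142.5, 347.2]
orientation: [-0.449, -3.109, 0.0]
ft_force: [-1.0, -0.6, -0.1]
width: 9.1
grasp_force: 0.0
```

>>> {"op": "step_arm", "data": {
  "targets": [
    [[0,0,0,0,0,0,0.1],[0,0,0,0,0,0,0.1],[0,0,0,0,0,0,0.1],[0,0,0,0,0,0,0.1],[0,0,0,0,0,0,0.1]]
  ]
}}

```text
t: 19.05
ee_pos: [508.3, -142.5, 347.2]
orientation: [-0.449, -3.109, 0.0]
ft_force: [0.3, -0.2, 0.0]
width: 8.5
grasp_force: 0.0
```

>>> {"op": "step_arm", "data": {
  "targets": [
    [[0,0,0,0,0,0,0.1],[0,0,0,0,0,0,0.1],[0,0,0,0,0,0,0.1],[0,0,0,0,0,0,0.1],[0,0,0,0,0,0,0.1]]
  ]
}}

```text
t: 19.68
ee_pos: [508.3, -142.5, 347.2]
orientation: [0.449, 3.109, -0.0]
ft_force: [-0.4, 0.1, 0.3]
width: 8.8
grasp_force: 0.0
```

>>> {"op": "step_arm", "data": {
  "targets": [
    [[0,0,0,0,0,0,0.1],[0,0,0,0,0,0,0.1],[0,0,0,0,0,0,0.1],[0,0,0,0,0,0,0.1],[0,0,0,0,0,0,0.1]]
  ]
}}

```text
t: 20.3
ee_pos: [508.3, -142.5, 347.2]
orientation: [0.449, 3.109, -0.0]
ft_force: [-0.7, 0.2, 1.1]
width: 8.9
grasp_force: 0.0
```

>>> {"op": "step_arm", "data": {
  "targets": [
    [[0,0,0.6,0,0,0,0.1],[0,0,0.6,0,0,0,0.1],[0,0,0.6,0,0,0,0.1],[0,0,0.6,0,0,0,0.1],[0,0,0.6,0,0,0,0.1]]
  ]
}}

```text
t: 20.92
ee_pos: [508.1, -142.5, 498.2]
orientation: [-0.449, -3.109, 0.0]
ft_force: [-0.3, 0.2, -0.4]
width: 8.5
grasp_force: 0.0
```

>>> {"op": "step_arm", "data": {
  "targets": [
    [[-0.4,0.3,0.2,0,0,0,0.1],[-0.4,0.3,0.2,0,0,0,0.1],[-0.4,0.3,0.2,0,0,0,0.1],[-0.4,0.3,0.2,0,0,0,0.1],[-0.4,0.3,0.2,0,0,0,0.1]]
  ]
}}

```text
t: 21.55
ee_pos: [407.5, -67.1, 547.5]
orientation: [0.449, 3.109, 0.0]
ft_force: [1.7, 0.2, 0.1]
width: 8.8
grasp_force: 0.0
```

>>> {"op": "step_arm", "data": {
  "targets": [
    [[0,0,0,0,0,0,0.1],[0,0,0,0,0,0,0.1],[0,0,0,0,0,0,0.1],[0,0,0,0,0,0,0.1],[0,0,0,0,0,0,0.1]]
  ]
}}

```text
t: 22.18
ee_pos: [408.5, -67.7, 546.9]
orientation: [-0.449, -3.109, -0.0]
ft_force: [-0.8, -0.0, 1.3]
width: 8.9
grasp_force: 0.0
```

```bash
python3 -c "
from h import *
print(ctrl.close_job())"
```

```text
the job is handed in; nothing more can be done
None
```

I pointed at the piston, the blue sleeve and the empty bore in that order, each held over 2 s with the fingertips about 25 mm above it. I saw no sign of contact, finished with the hand raised well clear of all three, and handed in the job at about 22 s.

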